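Key the amber filter cell onto the photometer and hold its light seal shut

ROBOT

A 6-joint arm with a two-finger parallel gripper is mounted at the origin on a cart in front of the work surface, level with it; the furniture and walls round the work are solid. World frame = base frame: x ahead of the robot, y to its left, z up, the work surface at z = 0. Lengths are in mm, angles in rad, forces in N, time in s.
With the tool pointing down it reaches from about 300 to 875 mm from the base axis. Payload 6.4 kg.
Tool frame: the origin (TCP) lies between the finger pads, 19 mm behind the fingertips; this is the grasp point; z points along the fingers, y is the line along which they close (so a half turn about z gives the same grasp; the last joint's range is limited). The gripper opens to 88 mm and grips with 3 to 60 N. Pads are 18 mm wide; open, the fingers measure 123 mm over their backs; the gripper's body (75 mm by 187 mm) begins 45 mm behind the grasp point.
Start: joints at [0.941, 0.181, 1.607, -0, 1.354, -0.206], TCP at [236.446, 524.151, 257.414] pointing down, gripper open.
Joint ranges: [-2.99, 2.99], [-0.89, 2.07], [0.3, 2.58], [-1.14, 4.28], [0, 2.63], [-3.12, 3.12]. Speed limits (rad/s): [2.57, 2.57, 3.01, 3.14, 3.14, 3.14].

INTERFACE

Orientations are given as a unit quaternion [x, y, z, w].
In Python, from station import env gives the robot as it stands. Calls block until the motion is done:
- env.move_ptp(position, orientation): joint-space move of the TCP to a pose.
- env.move_straight(position, orientation=None, rate=150, stop_force=None): straight line of the TCP; orientation=None keeps the orientation; rate is the mean speed in mm/s. With stop_force (N) it stops when the force on the tool has changed by that much, and returns True; else False.
- env.move_joints(angles): joint-space move.
- env.grip(opening): finger opening in mm; the grip force is fixed at half the most; returns when the fingers have stopped.
- env.pause(seconds).
- env.ik(position, orientation): joint angles nearest the present ones, or None.
- env.get_image(name): name is "side" or "top" or "wrist"; returns a dict with "color" (420x560x3 uint8, red, green, blue), "camera_matrix" (3x3 intrinsics, pixels), "world_from_camera" (4x4, takes a point from camera to world coordinates); the wrist camera has in their place "hand_eye" (4x4, takes a point from camera to tool coordinates, whose origin is the TCP and whose axes are the flange's). Camera axes: x right, y up, looking along -z (the intrinsics and any distortion apply to the point x, -y, -z); pixel columns grow to the right and rows downward; lengths in mm; the calibration is good to about 2 mm. A picture is of the moment at which its call begins: read the wrist's pose just before it. There is no depth.
A pose or a line that the arm cannot do raises env.Unreachable and nothing moves.
- env.hand_in(): hands the job in; it is judged then, once.
Readings, each from a call of its own:
- env.get_t(): time.
- env.get_joint_positions(): joint angles.
- env.get_qd(): joint speeds.
- env.get_tau(): joint torques, N m.
- env.get_eef_pos(): TCP position.
- env.get_orientation(): TCP orientation.
- env.get_force(): force on the tool from outside, world axes, zero at the start.
- env.get_ft_torque(): the same for the moment, N m.
- env.get_finger_gap(): finger opening in mm.
- env.get_grasp_force(): force on a finger pad.
Only numpy, scipy, OpenCV 4.12 (cv2) and the standard library are available. Lean on these libraries where they do the work, as an engineer would, in place of code of your own. Each camera call takes 0.05 s, during which the arm holds its last target. There are 200 camera calls.

TASK

A dark reading is due on the bench photometer: take the filter cell with the amber glass from its post on the resting bar and set it, glass up, over the photometer's port. Turn its knurled collar until the hidden keyways drop over the port's pins, then push the cell straight down against the sprung light seal until it sits fully home on the flange, and finish while still holding it pushed home (do not let go; the seal would lift it again). Leave the other two cells on their posts and everything else on the bench where it is.

Things in the scene. Friction and masses are not known exactly. Their poses are not given: they have to be found in the camera images.
- cell_amber: filter cell to fit: round black knurled collar, 53 mm diameter, 36 mm tall, on a plain foot rim of 62 mm diameter, 6 mm thick; about 130 g; amber glass and ring at its closed top, open below. Origin: centre of its underside, z up. Three hidden keyways, 8 mm wide, 120 degrees apart, in the lowest 8 mm of its bore (38 mm): unseen, unmarked, and its x, y axes do not tell them. Round: any grip yaw
- cell_grip (a point): point on the amber cell's axis 26 mm above its underside (10 mm below its top): a good height for the TCP when gripping it round the knurl; the fingertips then stand 1 mm above the foot rim's shoulder and come to rest on it when they push down, so the cell cannot creep far up between the fingers
- cell_green: the same cell with green glass; stays on its post. Origin: centre of its underside
- cell_blue: the same cell with blue glass; stays on its post. Origin: centre of its underside
- rest: resting bar, aluminium, 64 x 236 x 10 mm, fixed, with three plain white posts 80 mm apart along its y axis (34 mm diameter, rising 15.5 mm above the bar's top; no pins), one cell over each, their order varying. Origin: centre of the bar's underside
- meter: bench photometer, fixed: cream box 140 mm deep (x -75 to +65 mm), 170 mm wide, 52 mm high, sloping key panel towards -x. Origin: centre of its underside, x pointing to its back
- port (a point): centre of the port in the flange's upper face (58 mm above the bench; flange 68 mm diameter), z up. Round chamfered spigot, 36 mm diameter, 20 mm high, on this axis; about 1 mm of play to the cell all round. A cell whose keyways miss the pins stops with its underside 12.5 mm above this point; keyed it goes down freely to 6 mm and meets the light seal; home, its origin is at this point
- pins (a point): point on the port's axis 10 mm above point port, at the height of its three round brass pins (5 mm thick, tips 22 mm from the axis, 120 degrees apart, their angle not stated). Turning a lightly pressed cell (about 5 N) by at most 120 degrees, either way, brings the keyways over the pins; they enter within about 0.08 rad either side of exact
- light_seal (a joint): sprung black light-seal ring round the foot of the spigot, how far it is pressed down, in m: 0 = up (ring top 6 mm above the flange), 0.006 = pressed flush by a cell that is home. Its spring pushes back with 3 N at first contact, rising to 9 N when home, and lifts the cell again when it is released
- bottle: bystander: white wash bottle, 73 mm diameter, 180 mm tall, stands upright. Origin: centre of its underside
- alcohol: bystander: small white bottle with red cap, 48 mm diameter, 117 mm tall. Origin: centre of its underside
- petri: bystander: petri dish, 59 mm diameter, 15 mm high. Origin: centre of its underside
- tube_rack: bystander: empty blue tube rack, 120 x 175 x 50 mm. Origin: centre of its underside
- book: bystander: dark blue notebook, 212 x 150 x 13 mm, with a black-capped marker on it. Origin: centre of its underside
- pen: bystander: white marker with black cap lying on the notebook, 132 mm long. Origin: centre of its underside
- notes: bystander: block of yellow sticky notes, 42 x 43 x 20 mm. Origin: centre of its underside
Mind the look-alikes: they are no part of the job. Leave any yellow look-alike of the cell_amber alone.

How it is judged:
By the outcome, as a careful person would: the job done as asked, in the order asked, and still so for the second after the job is handed in, while the arm keeps its last pose, push and grip.
It also fails if it takes over 61 s, if anything falls off the work surface, if the arm or the gripper's body presses on something with over 40 N, if the wrist force passes 120 N, or if a joint passes its speed limit or range.

## Working session

There is one attempt and no reset: what is moved stays moved. The work goes in short steps, each a Python script; the robot and the scene stay as the last script left them, time stands still between calls to the robot, and variables do not carry over. Pictures are saved under pics/ and viewed, at most 10 in all, crops included, and the job is handed in when it is done.

```bash
ls; mkdir -p pics; python3 - <<'E'
from station import env
import cv2, numpy as np
for n in ("top","side"):
    d=env.get_image(n); cv2.imwrite(f"pics/{n}0.png",d["color"][:,:,::-1]); print(n,d["camera_matrix"].tolist(),np.round(d["world_from_camera"],3).tolist(),[k for k in d])
d=env.get_image("wrist");print(np.round(d["hand_eye"],3).tolist(),d["camera_matrix"].tolist(),list(d))
print(env.get_orientation(),env.get_t(),env.get_finger_gap())
E
```

```text
pics
top [[404.3102289588643, 0.0, 281.40864869105576], [0.0, 404.3102289588643, 213.50702926105896], [0.0, 0.0, 1.0]] [[0.007, 0.995, -0.104, 375.237], [-1.0, 0.008, 0.008, -0.256], [0.008, 0.104, 0.995, 1354.321], [0.0, 0.0, 0.0, 1.0]] ['color', 'camera_matrix', 'world_from_camera']
side [[406.47322115109984, 0.0, 282.01889877035353], [0.0, 406.47322115109984, 210.1456074093761], [0.0, 0.0, 1.0]] [[-0.898, 0.217, -0.382, -17.38], [-0.44, -0.422, 0.793, 1117.216], [0.011, 0.88, 0.475, 735.848], [0.0, 0.0, 0.0, 1.0]] ['color', 'camera_matrix', 'world_from_camera']
[[-0.001, 0.959, 0.285, 72.454], [1.0, 0.001, 0.001, -0.632], [0.001, 0.285, -0.959, -126.953], [0.0, 0.0, 0.0, 1.0]] [[363.36252613682564, 0.0, 279.393266365163], [0.0, 363.36252613682564, 211.3366639017362], [0.0, 0.0, 1.0]] ['color', 'camera_matrix', 'hand_eye']
[ 2.10305782e-01  9.77635413e-01 -6.30729947e-04 -2.82271872e-04] 0.15 87.98916825969819
```

View pics/top0.png

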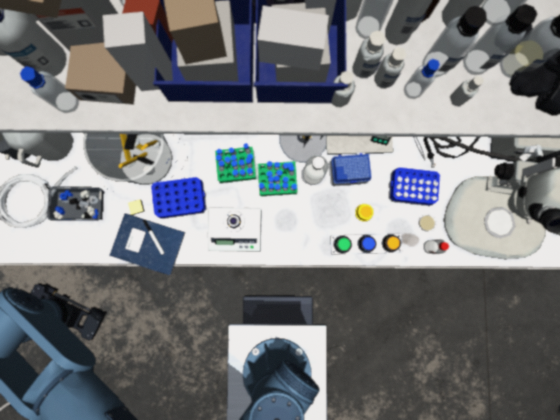

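View pics/side0.png

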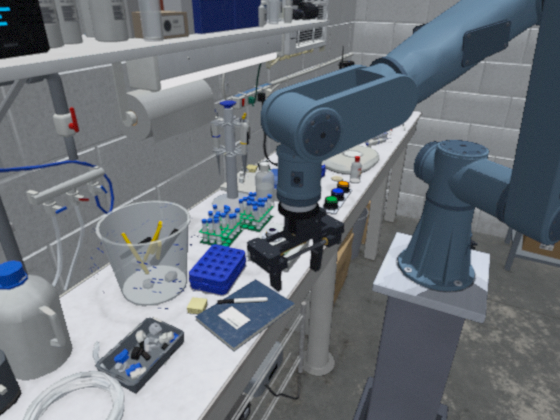

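The top view shows the meter port at about (234,221) and green, blue and amber cells at (344,243), (368,243) and (392,243). A yellow look-alike is at (365,212). The shelf lies behind row 135.

```bash
cat > h.py <<'E'
from station import env
import cv2, numpy as np
from scipy.spatial.transform import Rotation as R
def q(a): return [np.cos(a/2),np.sin(a/2),0,0]
def shot(n,save=None):
    p,o=np.array(env.get_eef_pos()),env.get_orientation()
    d=env.get_image(n)
    if n=="wrist":
        T=np.eye(4);T[:3,:3]=R.from_quat(o).as_matrix();T[:3,3]=p;W=T@d["hand_eye"]
    else: W=d["world_from_camera"]
    if save: cv2.imwrite(f"pics/{save}.png",d["color"][:,:,::-1])
    return d["color"],d["camera_matrix"],W
def ray(K,W,uv):
    c=np.linalg.solve(K,[uv[0],uv[1],1.]);v=W[:3,:3]@[c[0],-c[1],-c[2]];return W[:3,3],v/np.linalg.norm(v)
def onz(K,W,uv,z):
    o,v=ray(K,W,uv);return o+v*(z-o[2])/v[2]
def tri(rays):
    A=sum(np.eye(3)-np.outer(v,v) for o,v in rays);b=sum((np.eye(3)-np.outer(v,v))@o for o,v in rays)
    return np.linalg.solve(A,b)
E
python3 - <<'E'
from h import *
_,K,W=shot("top")
for n,uv,z in (("port",(234,221),78),("amber",(392,243),46),("blue",(368,243),46),("green",(344,243),46),("yel",(365,212),40),("alc",(435,246),60),("shelf?",(300,133),300)): print(n,onz(K,W,uv,z).round())
P=onz(K,W,(234,221),78);A=onz(K,W,(392,243),46)
env.move_ptp([P[0]-20,P[1],250],q(np.pi)); shot("wrist","wp0"); print(env.get_joint_positions())
# amber
env.move_ptp([A[0]-20,A[1]+30,250],q(np.pi)); shot("wrist","wa0"); print(env.get_joint_positions(),env.get_t())
a=cv2.imread("pics/wp0.png");b=cv2.imread("pics/wa0.png");cv2.imwrite("pics/c0.png",cv2.resize(np.vstack([a,b]),(448,672))[:600] if 0 else np.hstack([cv2.resize(a,(400,300)),cv2.resize(b,(400,300))]))
E
```

```text
port [484. 140.  78.]
amber [ 419. -369.   46.]
blue [ 418. -291.   46.]
green [ 418. -213.   46.]
yel [ 520. -284.   40.]
alc [ 410. -503.   60.]
shelf? [703. -57. 300.]
[ 4.84587355e-02 -1.87655359e-02  1.83649800e+00  2.02243551e-04
  1.32372509e+00 -1.52327890e+00]
[-9.29493060e-01  7.18791173e-02  1.74378084e+00  2.52345637e-04
  1.32600402e+00 -2.50188166e+00] 3.7
```

View pics/wp0.png

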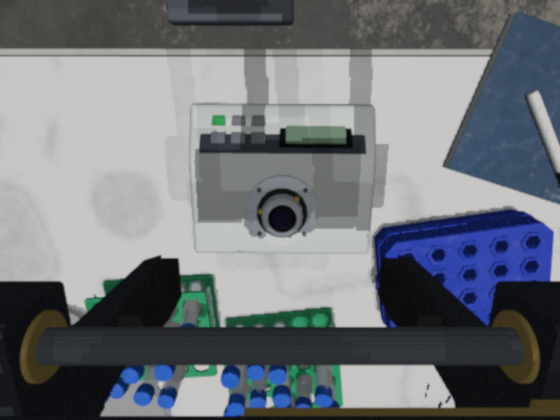

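View pics/wa0.png

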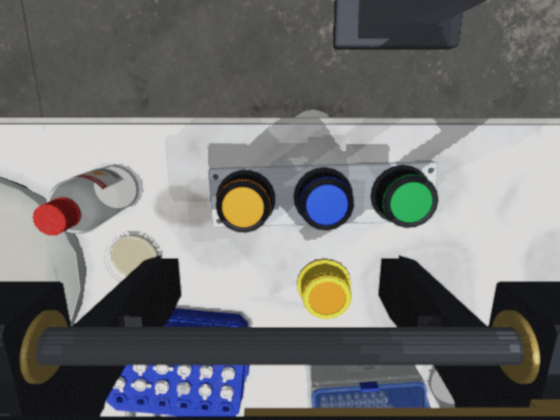

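The wrist views show the port spigot at about (282,215) on its round flange, with pins visible on the spigot. The amber cell is at (243,205) on the bar, and the yellow look-alike at (325,290) is off the bar. Next I'll take several views of each and triangulate.

```bash
cat > m.py <<'E'
from h import *
def proj(K,W,X):
    p=np.linalg.inv(W)@np.r_[X,1];x=K@[p[0]/-p[2],-p[1]/-p[2],1];return x[:2]
def blob(mask,near,amin=150):
    mask=cv2.morphologyEx(mask.astype(np.uint8),cv2.MORPH_CLOSE,np.ones((3,3)))
    cs=[c for c in cv2.findContours(mask,cv2.RETR_EXTERNAL,cv2.CHAIN_APPROX_NONE)[0] if cv2.contourArea(c)>amin]
    if not cs: return None
    es=[cv2.fitEllipse(cv2.convexHull(c)) for c in cs]
    return min(es,key=lambda e:np.hypot(e[0][0]-near[0],e[0][1]-near[1]))
E
python3 - <<'E'
from m import *
A=np.array([419,-369,46.]);rs={k:[] for k in "abg"};last=[]
for dx,dy in ((-60,40),(-60,-40),(20,-40),(20,40)):
    env.move_ptp([A[0]+dx-20,A[1]+dy,210],q(np.pi)); c,K,W=shot("wrist")
    h=cv2.cvtColor(c,cv2.COLOR_RGB2HSV);H,S,V=cv2.split(h)
    for k,lo,hi,dY in (("a",12,30,0),("b",105,118,78),("g",55,80,156)):
        n=proj(K,W,A+[0,dY,0]); e=blob((H>=lo)&(H<=hi)&(S>130)&(V>70),n)
        if e and np.hypot(*(e[0]-n))<40: rs[k].append(ray(K,W,e[0])); print(k,dx,dy,np.round(e[0]),np.round(e[1]),onz(K,W,e[0],46).round(1))
for k in rs:
    if len(rs[k])>1: print(k,tri(rs[k]).round(1),[round(float(np.linalg.norm(np.cross(tri(rs[k])-o,v))),2) for o,v in rs[k]])
P=np.array([484,140,78.]);ims=[]
for i,(dx,dy) in enumerate(((-60,40),(-60,-40),(20,-40),(20,40))):
    env.move_ptp([P[0]+dx-20,P[1]+dy,210],q(np.pi)); c,K,W=shot("wrist",f"p{i}")
    np.savez(f"p{i}.npz",c=c,K=K,W=W)
    n=proj(K,W,P).astype(int); t=c[max(0,n[1]-60):n[1]+60,max(0,n[0]-60):n[0]+60,::-1]; print(n); ims.append(cv2.resize(t,(390,290),interpolation=cv2.INTER_CUBIC))
cv2.imwrite("pics/ports.png",np.vstack([np.hstack(ims[:2]),np.hstack(ims[2:])])); print(env.get_t())
E
```

```text
a -60 40 [228. 285.] [40. 46.] [ 420.3 -374.6   46. ]
b -60 40 [318. 282.] [41. 46.] [ 417.7 -295.1   46. ]
a -60 -40 [321. 283.] [41. 45.] [ 419.8 -374.6   46. ]
g -60 -40 [501. 278.] [38. 48.] [ 415.  -215.5   46. ]
a 20 -40 [321. 196.] [47. 49.] [ 420.2 -374.7   46. ]
b 20 -40 [417. 193.] [46. 51.] [ 417.8 -295.4   46. ]
g 20 -40 [514. 191.] [44. 52.] [ 415.5 -215.8   46. ]
a 20 40 [225. 198.] [47. 49.] [ 420.4 -374.5   46. ]
b 20 40 [321. 195.] [47. 49.] [ 418. -295.   46.]
g 20 40 [418. 192.] [45. 51.] [ 415.6 -215.6   46. ]
a [ 420.5 -374.6   45.3] [0.24, 0.33, 0.09, 0.15]
b [ 418.1 -295.    45.2] [0.05, 0.17, 0.14]
g [ 415.7 -214.9   44.7] [0.25, 0.04, 0.21]
[232 301]
[332 301]
[333 206]
[225 207]
8.8417
```

View pics/ports.png

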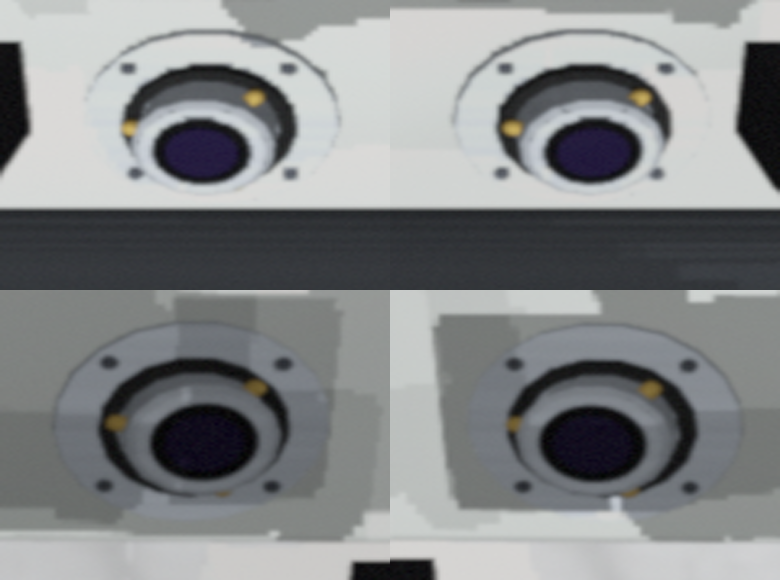

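These four crops show the dark bore of the spigot inside its bright rim, the black seal ring, two or three brass pins and four flange screws. The amber cell measures (420.5, -374.6) with its top at 45, against 46 expected. Next I triangulate the bore and grip the cell.

```bash
python3 - <<'E'
from m import *
rs=[]
for i in range(4):
    d=np.load(f"p{i}.npz");c,K,W=d["c"],d["K"],d["W"]
    n=proj(K,W,[484,140,78]);g=c.max(2).astype(float)
    # dark bore: flood component at the bore
    lo=n.astype(int)-60; t=c[lo[1]:lo[1]+120,lo[0]:lo[0]+120].astype(int)
    m=(t.max(2)<75).astype(np.uint8)
    k,l,s,ce=cv2.connectedComponentsWithStats(m)
    for j in range(1,k):
        if s[j,4]>150:
            y=np.array(np.where(l==j)).T[:,::-1]
            e=cv2.fitEllipse(cv2.convexHull(y.astype(np.float32)+lo.astype(np.float32)))
            r=e[1][0]/e[1][1]; print(i,s[j,4],np.round(e[0],1),np.round(e[1],1),onz(K,W,e[0],78).round(1))
            if 400<s[j,4]<1600 and r>.75 and s[j,4]>.85*np.pi/4*e[1][0]*e[1][1]: rs.append(ray(K,W,e[0]));print("use")
X=tri(rs);print(X.round(1),[round(float(np.linalg.norm(np.cross(X-o,v))),2) for o,v in rs])
# yellow pins: colour centroids at z=68
    
E
```

```text
0 345 [174.2 283.8] [11.6 54. ] [468.3  94.8  78. ]
0 427 [236.4 291.5] [47.1 51.6] [475.2 143.8  78. ]
0 576 [233.5 303.2] [25.3 28.7] [485.7 141.1  78. ]
useTraceback (most recent call last):
  File "<stdin>", line 13, in <module>
cv2.error: OpenCV(4.12.0) /io/opencv/modules/imgproc/src/shapedescr.cpp:361: error: (-201:Incorrect size of input array) There should be at least 5 points to fit the ellipse in function 'fitEllipseNoDirect'
```

```bash
python3 - <<'E'
from m import *
A=[420.5,-374.6]; o=q(np.pi/2)
env.move_ptp([*A,120],o); print(env.get_force(),env.get_joint_positions())
print(env.move_straight([*A,36.5],rate=60,stop_force=8),env.get_eef_pos())
env.grip(40); print(env.get_finger_gap(),env.get_grasp_force(),env.get_eef_pos(),env.get_force(),env.get_t())
E
```

```text
[ 0.92063629 -0.04546902 -0.85434318] [-9.36985931e-01  3.16419766e-01  1.74274235e+00  2.46574214e-04
  1.08231205e+00 -9.38622885e-01]
False [ 420.71514098 -374.86961551   36.92771502]
52.17367348059038 30.000009328359738 [ 420.54376093 -374.60491078   36.55644645] [0.04699274 0.14475662 0.46117458] 13.05
```

```bash
python3 - <<'E'
from m import *
rs=[];pins=[]
for i in range(4):
    d=np.load(f"p{i}.npz");c,K,W=d["c"],d["K"],d["W"]
    n=proj(K,W,[485.5,141,78]);lo=n.astype(int)-60; t=c[lo[1]:lo[1]+120,lo[0]:lo[0]+120].astype(int)
    for th in (55,75):
        k,l,s,ce=cv2.connectedComponentsWithStats((t.max(2)<th).astype(np.uint8))
        j=l[60,60]
        if not j or s[j,4]>1300: print(i,th,"no",s[j]);continue
        y=np.array(np.where(l==j)).T[:,::-1].astype(np.float32)+lo.astype(np.float32)
        e=cv2.fitEllipse(cv2.convexHull(y)); print(i,th,s[j,4],np.round(e[0],1),np.round(e[1],1),onz(K,W,e[0],78).round(1))
        if th==55: rs.append(ray(K,W,e[0]))
    h=cv2.cvtColor(t.astype(np.uint8),cv2.COLOR_RGB2HSV)
    k,l,s,ce=cv2.connectedComponentsWithStats(((h[...,0]>12)&(h[...,0]<30)&(h[...,1]>90)&(h[...,2]>60)).astype(np.uint8))
    print("pins",[(int(s[j,4]),onz(K,W,ce[j]+lo,68).round(1).tolist()) for j in range(1,k) if s[j,4]>4])
X=tri(rs);print(X.round(1),[round(float(np.linalg.norm(np.cross(X-o,v))),2) for o,v in rs])
env.move_straight([420.5,-374.6,42],rate=40); print(env.get_force())
env.move_straight([420.5,-374.6,150],rate=120); print(env.get_force(),env.get_finger_gap(),env.get_t())
E
```

```text
0 55 no [    0     0   120   120 12626]
0 75 576 [233.5 303.2] [25.3 28.7] [485.7 141.1  78. ]
pins [(37, [471.0, 153.9, 68.0]), (23, [482.1, 121.7, 68.0])]
1 55 no [    0     0   120   120 11845]
1 75 585 [334.1 303.1] [25.9 28.5] [485.7 141.3  78. ]
pins [(37, [470.9, 154.5, 68.0]), (41, [482.6, 121.7, 68.0])]
2 55 792 [335.3 208.5] [30.5 32.7] [485.7 141.1  78. ]
2 75 846 [335.4 208.6] [31.6 33.5] [485.7 141.2  78. ]
pins [(31, [470.6, 154.1, 68.0]), (30, [482.1, 121.8, 68.0])]
3 55 774 [226.9 210.3] [30.1 32.2] [486. 141.  78.]
3 75 814 [227.  210.3] [31.  32.9] [486. 141.  78.]
pins [(38, [470.8, 154.0, 68.0]), (19, [482.0, 121.1, 68.0])]
[485.7 141.   78.4] [0.13, 0.13]
[-0.80003712  0.48279597 -1.51120326]
[-0.21781268  0.4934182  -1.0690521 ] 51.9435142976854 14.3917
```

The port centre is (485.8, 141.1) and the spigot top 78.4, against 78 expected. The pins lie 19.8 mm out and 120° apart, which agrees. Viewing the port at two opposite yaws will remove the hand-eye bias.

```bash
python3 - <<'E'
from m import *
P=np.array([485.8,141.1,78.])
for a,s in ((np.pi,-1),(np.pi/2,0),(0,1)):
    off=np.array([np.cos(a),np.sin(a)])*20
    env.move_ptp([P[0]+off[0],P[1]+off[1],220],q(a)); c,K,W=shot("wrist",f"h{s+1}")
    n=proj(K,W,P);lo=n.astype(int)-60; t=c[lo[1]:lo[1]+120,lo[0]:lo[0]+120].astype(int)
    for th in (55,75):
        k,l,st,ce=cv2.connectedComponentsWithStats((t.max(2)<th).astype(np.uint8)); j=l[60,60]
        if not j or st[j,4]>1300: print(s,th,"no",n);continue
        y=np.array(np.where(l==j)).T[:,::-1].astype(np.float32)+lo.astype(np.float32)
        e=cv2.fitEllipse(cv2.convexHull(y)); print(s,th,np.round(e[0],1),np.round(e[1],1),onz(K,W,e[0],78).round(1))
    # held glass
    h=cv2.cvtColor(c,cv2.COLOR_RGB2HSV); k,l,st,ce=cv2.connectedComponentsWithStats(((h[...,0]>12)&(h[...,0]<28)&(h[...,1]>130)&(h[...,2]>60)).astype(np.uint8))
    tp=proj(K,W,np.array(env.get_eef_pos())+[0,0,10]); print("tcp px",tp,[(st[j].tolist()) for j in range(1,k) if st[j,4]>80])
print(env.get_finger_gap(),env.get_t(),env.get_force())
E
```

```text
-1 55 no [281.99341064 226.89643899]
-1 75 no [281.99341064 226.89643899]
tcp px [282.31043896 311.19258565] [[210, 236, 141, 63, 638], [226, 257, 108, 71, 6410], [111, 311, 32, 72, 923], [417, 311, 32, 73, 915], [148, 400, 412, 16, 3595]]
0 55 no [278.69343426 226.22554483]
0 75 no [278.69343426 226.22554483]
tcp px [277.56609089 310.10875603] [[210, 236, 141, 63, 629], [226, 257, 108, 71, 6411], [111, 311, 32, 72, 928], [417, 311, 32, 72, 931], [148, 400, 412, 16, 3525]]
1 55 no [278.04695759 228.53483149]
1 75 no [278.04695759 228.53483149]
tcp px [276.48903962 314.5027325 ] [[210, 236, 140, 62, 637], [226, 257, 108, 71, 6407], [111, 311, 32, 72, 930], [417, 311, 31, 72, 920], [148, 400, 412, 16, 3744]]
51.90896749089617 19.2333 [-0.02424813 -0.31274493 -1.75572374]
```

View pics/h1.png

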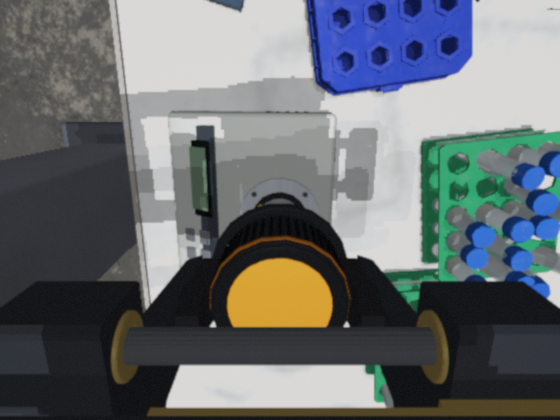

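The held cell hides the port at this offset. Its glass is visible at about (280,305), partly under the bar. I'll look again with the TCP shifted further so the port is clear, and read the cell's offset in the hand.

```bash
python3 - <<'E'
from m import *
P=np.array([485.8,141.1,78.])
for a in (0,np.pi/2,np.pi):
    off=-np.array([np.cos(a),np.sin(a)])*35
    env.move_ptp([P[0]+off[0],P[1]+off[1],220],q(a)); env.pause(.4); c,K,W=shot("wrist")
    n=proj(K,W,P);lo=n.astype(int)-60; t=c[lo[1]:lo[1]+120,lo[0]:lo[0]+120].astype(int)
    for th in (50,65,80):
        k,l,st,ce=cv2.connectedComponentsWithStats((t.max(2)<th).astype(np.uint8)); j=l[60,60]
        if not j or st[j,4]>1600: print(a,th,"no",n);continue
        y=np.array(np.where(l==j)).T[:,::-1].astype(np.float32)+lo.astype(np.float32)
        e=cv2.fitEllipse(cv2.convexHull(y)); print(round(a,2),th,np.round(e[0],1),np.round(e[1],1),onz(K,W,e[0],78).round(1))
    h=cv2.cvtColor(c,cv2.COLOR_RGB2HSV); m=((h[...,0]>12)&(h[...,0]<28)&(h[...,1]>130)&(h[...,2]>60)).astype(np.uint8)
    m[325:]=0; k,l,st,ce=cv2.connectedComponentsWithStats(m); j=1+np.argmax(st[1:,4])
    cn=cv2.findContours((l==j).astype(np.uint8),cv2.RETR_EXTERNAL,cv2.CHAIN_APPROX_NONE)[0][0][:,0]
    cn=cn[cn[:,1]<cn[:,1].max()-5]
    # rim points cast on plane z=tcp+10, circle fit
    p=np.array(env.get_eef_pos()); Z=p[2]+10
    X=np.array([onz(K,W,u,Z)[:2] for u in cn.astype(float)])
    s=np.linalg.lstsq(np.c_[2*X,np.ones(len(X))],(X**2).sum(1),rcond=None)[0]
    tx=np.array([np.cos(a),np.sin(a)]);ty=np.array([np.sin(a),-np.cos(a)]); d=s[:2]-p[:2]
    print("cell offset tool x,y",(d@tx).round(2),(d@ty).round(2),"r",np.sqrt(s[2]+s[:2]@s[:2]).round(2))
print(env.get_t())
E
```

```text
0 50 [277.5 158.9] [30.5 31.6] [485.9 141.3  78. ]
0 65 [277.6 158.9] [31.  31.9] [485.9 141.3  78. ]
0 80 [277.6 158.8] [32.3 32.7] [485.9 141.2  78. ]
cell offset tool x,y 3.55 0.99 r 19.39
1.57 50 [279.  155.8] [31.3 31.6] [486.1 141.3  78. ]
1.57 65 [278.9 155.8] [32.  32.1] [486.1 141.3  78. ]
1.57 80 [279.  155.9] [32.5 32.8] [486.1 141.3  78. ]
cell offset tool x,y 1.64 0.65 r 19.38
3.14 50 [281.1 157.8] [29.  31.8] [486.6 141.2  78. ]
3.14 65 [281.2 157.4] [31.2 32. ] [486.2 141.2  78. ]
3.14 80 [281.1 157.4] [31.6 32.7] [486.2 141.2  78. ]
cell offset tool x,y 2.12 -1.22 r 19.35
23.7167
```

```bash
python3 - <<'E'
from m import *
for i in range(4): print(np.round(env.get_eef_pos(),2),np.round(env.get_orientation(),4),np.round(env.get_joint_positions(),4).tolist())
d=env.get_image("wrist");print(np.round(env.get_eef_pos(),2));env.pause(.3);print(np.round(env.get_eef_pos(),2))
c,K,W=d["color"],d["camera_matrix"],d["hand_eye"]
h=cv2.cvtColor(c,cv2.COLOR_RGB2HSV); m=((h[...,0]>12)&(h[...,0]<28)&(h[...,1]>130)&(h[...,2]>60)).astype(np.uint8)
m[325:]=0; k,l,st,ce=cv2.connectedComponentsWithStats(m); j=1+np.argmax(st[1:,4])
cn=cv2.findContours((l==j).astype(np.uint8),cv2.RETR_EXTERNAL,cv2.CHAIN_APPROX_NONE)[0][0][:,0]
cn=cn[cn[:,1]<cn[:,1].max()-5]
X=np.array([onz(K,W,u,-10)[:2] for u in cn.astype(float)])
s=np.linalg.lstsq(np.c_[2*X,np.ones(len(X))],(X**2).sum(1),rcond=None)[0]
print(s[:2],np.sqrt(s[2]+s[:2]@s[:2]))
E
```

```text
[520.82 141.07 220.04] [1.e-04 1.e+00 0.e+00 0.e+00] [0.0444, 0.139, 1.7336, -0.0, 1.2689, -1.5262]
[520.82 141.07 220.04] [1.e-04 1.e+00 0.e+00 0.e+00] [0.0444, 0.139, 1.7336, -0.0, 1.2689, -1.5262]
[520.82 141.07 220.04] [1.e-04 1.e+00 0.e+00 0.e+00] [0.0444, 0.139, 1.7336, -0.0, 1.2689, -1.5262]
[520.82 141.07 220.04] [1.e-04 1.e+00 0.e+00 0.e+00] [0.0444, 0.139, 1.7336, -0.0, 1.2689, -1.5262]
[520.78 141.1  220.02]
[520.8  141.1  219.99]
[ 2.0872324  -1.21614856] 19.356118386271614
```

The image-to-TCP offsets fit one constant world bias of about (0.7, -1.1) mm, with the cell centred between the fingers. I'll lower the cell gently at the corrected place and check the contact height. It should be about 97 mm TCP on the pins, or about 104 if it stops on the spigot's top.

```bash
cat >> m.py <<'E'
C=np.array([485.4,142.3]); dx=2.1
def tp(a,z): return [C[0]-dx*np.cos(a),C[1]-dx*np.sin(a),z]
def st(): print("t%.1f"%env.get_t(),"p",np.round(env.get_eef_pos(),2),"F",np.round(env.get_force(),1),"M",np.round(env.get_ft_torque(),2),"gap %.2f"%env.get_finger_gap(),flush=True)
E
python3 - <<'E'
from m import *
a=2.6
env.move_ptp(tp(a,125),q(a)); env.pause(.2); st()
print(env.move_straight(tp(a,108),rate=60,stop_force=4)); st()
print(env.move_straight(tp(a,92),rate=15,stop_force=4)); st(); env.pause(.2); st()
E
```

```text
t24.9 p [488.9  141.25 126.68] F [-0.2 -0.7 -0.4] M [-0.01 -0.04 -0.02] gap 52.05
False
t25.3 p [486.69 141.18 107.31] F [-0.6  0.5 -1. ] M [ 0.03  0.05 -0.04] gap 52.03
True
t26.0 p [487.25 141.21  96.52] F [-1.   0.3  4.2] M [-0.07  0.16 -0.02] gap 51.95
t26.2 p [487.22 141.19  96.51] F [-0.4 -1.1  5.7] M [0.01 0.11 0.01] gap 52.02
```

Contact came at 96.5, so the cell is on the pins and centred. Now I turn in small steps under light pressure and watch for the drop.

```bash
python3 - <<'E'
from m import *
a=2.6; z=96.3
for i in range(24):
    a-=.1
    env.move_straight(tp(a,z),q(a),rate=60)
    hit=env.move_straight(tp(a,z-2.5),q(a),rate=25,stop_force=4)
    p=env.get_eef_pos(); f=env.get_force()
    print(i,round(a,2),hit,"t%.2f"%env.get_t(),np.round(p,2),np.round(f,1),round(env.get_ft_torque()[2],2),flush=True)
    if not hit and p[2]<95.2: print("dropped");break
    if abs(f[2])>30: break
    if f[2]>9: z=min(z+.2,97)
    if env.get_t()>45: break
st()
E
```

```text
0 2.5 False t26.74 [488.02 141.06  95.74] [-4.5 -1.4 18.2] -0.07
1 2.4 False t27.24 [487.38 140.84  95.61] [-6.5 -1.7 19.4] -0.05
2 2.3 False t27.74 [487.06 140.72  95.6 ] [-6.8 -2.1 19.4] -0.02
3 2.2 False t28.24 [486.81 140.59  95.71] [-7.7 -1.6 19.2] 0.03
4 2.1 False t28.74 [486.58 140.49  95.73] [-6.7 -0.2 18. ] -0.01
5 2.0 False t29.24 [486.4  140.37  95.7 ] [-6.3 -1.3 18.7] -0.03
6 1.9 False t29.74 [486.17 140.31  95.64] [-6.5 -0.1 16.3] 0.11
7 1.8 False t30.24 [486.01 140.26  95.71] [-7.  -1.1 18.2] -0.04
8 1.7 False t30.74 [485.84 140.23  95.77] [-7.1 -0.7 18. ] 0.07
9 1.6 False t31.24 [485.59 140.21  95.71] [-7.1 -1.3 17.7] 0.0
10 1.5 False t31.74 [485.36 140.2   95.62] [-6.5 -0.8 16.3] 0.05
11 1.4 False t32.24 [485.19 140.26  95.72] [-6.8 -1.8 17.3] 0.04
12 1.3 False t32.74 [485.01 140.33  95.76] [-6.9 -0.8 17.3] 0.08
13 1.2 False t33.24 [484.8  140.38  95.74] [-7.7 -0.5 17.4] -0.01
14 1.1 False t33.74 [484.57 140.44  95.57] [-7.4 -1.6 14.7] -0.03
15 1.0 False t34.24 [484.5  140.69  93.83] [ 4.2  1.8 -6.5] -0.35
dropped
t34.2 p [484.5  140.69  93.83] F [ 4.2  1.8 -6.5] M [ 0.24 -0.63 -0.35] gap 52.35
```

The force vanished and z fell at yaw 1.0, so the cell is keyed. Now I push straight down.

```bash
python3 - <<'E'
from m import *
a=1.0
for z in (91,89,87,86,85,84,83,82.5):
    env.move_straight(tp(a,z),q(a),rate=20); print(z,end=" "); st()
    if env.get_force()[2]>35: break
env.pause(.3); st()
E
```

```text
91 t34.6 p [484.71 140.77  90.97] F [ 3.4  3.1 -3.5] M [ 0.42 -0.57 -0.46] gap 52.22
89 t34.8 p [484.77 140.79  89.05] F [ 3.6  4.6 -3. ] M [ 0.52 -0.64 -0.41] gap 52.29
87 t35.1 p [484.71 140.58  86.9 ] F [ 4.7  3.6 -3.3] M [ 0.39 -0.7  -0.24] gap 52.05
86 t35.3 p [484.63 140.52  86.07] F [ 4.1  3.6 -0.6] M [ 0.33 -0.55 -0.07] gap 52.13
85 t35.6 p [484.63 140.51  85.29] F [3.3 3.8 3.9] M [ 0.34 -0.41 -0.09] gap 51.92
84 t35.8 p [484.66 140.53  84.49] F [1.7 2.6 5.8] M [ 0.35 -0.19 -0.04] gap 52.09
83 t36.1 p [484.74 140.58  84.22] F [-0.8  1.5 13.2] M [ 0.31  0.39 -0.05] gap 52.10
82.5 t36.3 p [484.77 140.58  84.15] F [-2.2  1.9 17.7] M [0.33 0.76 0.01] gap 51.90
t36.6 p [484.74 140.59  84.16] F [-2.2  1.4 17.9] M [0.4  0.74 0.02] gap 52.20
```

```bash
python3 - <<'E'
from m import *
a=1.0
for z in (82,81.5,81):
    env.move_straight(tp(a,z),q(a),rate=20); print(z,end=" "); st()
    if env.get_force()[2]>27: break
env.pause(.3); st()
c,_,_=shot("wrist"); s,K,W=shot("side"); n=proj(K,W,[485,141,75]).astype(int)
s=s[max(0,n[1]-50):n[1]+40,n[0]-60:n[0]+60]
cv2.imwrite("pics/home.png",np.hstack([cv2.resize(c,(480,360)),cv2.resize(s,(320,360),interpolation=cv2.INTER_CUBIC)])[:,:,::-1])
E
```

```text
82 t36.9 p [484.79 140.58  84.09] F [-3.1  1.4 24. ] M [ 0.34  1.01 -0.06] gap 51.86
81.5 t37.1 p [484.8  140.58  84.06] F [-6.4  0.9 27.8] M [0.2  1.43 0.  ] gap 52.26
t37.4 p [484.82 140.58  84.06] F [-6.4  1.3 27.3] M [ 0.24  1.47 -0.03] gap 52.41
```

View pics/home.png

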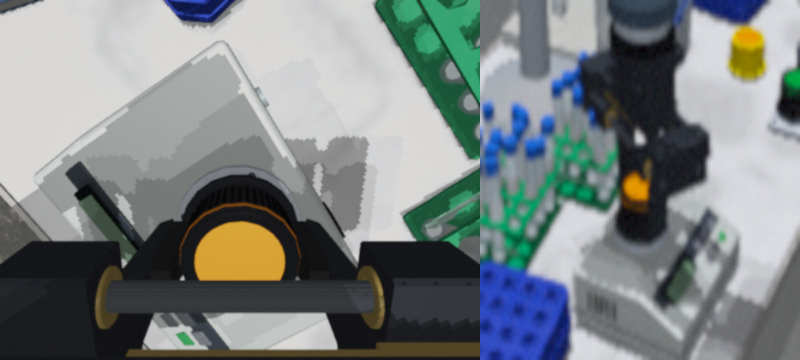

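The view shows the amber cell seated over the port with its rim on the flange, and z has stopped hard at 84.06. Before handing in I'll check the tool tilt and ease the lateral load, in case the cell is slightly cocked.

```bash
python3 - <<'E'
from m import *
def tilt(): return np.round(R.from_quat(env.get_orientation()).as_matrix()[:,2],4)
a=1.0; print(tilt())
for ox,oy,z in ((-.6,0,81.5),(-1.2,0,81.5),(-1.2,.4,81.5)):
    t=np.array(tp(a,z))+[ox,oy,0]; env.move_straight(list(t),q(a),rate=10); env.pause(.2); print(ox,oy,tilt(),end=" "); st()
E
```

```text
[ 6.e-04 -1.e-04 -1.e+00]
-0.6 0 [ 1.8e-03 -1.0e-04 -1.0e+00] t38.0 p [484.77 140.59  84.09] F [-4.7  1.2 25. ] M [ 0.32  1.07 -0.06] gap 52.07
-1.2 0 [ 0.0032  0.     -1.    ] t38.4 p [484.73 140.6   84.14] F [-1.7  2.  22.8] M [0.39 0.73 0.05] gap 52.22
-1.2 0.4 [ 3.1e-03 -6.0e-04 -1.0e+00] t38.9 p [484.77 140.62  84.13] F [-1.2 -0.9 23.1] M [ 0.04  0.79 -0.03] gap 52.12
```

Lateral load is nearly gone, the tool is vertical and z is unchanged. Next I check the stop against the seal spring's release curve, which should reach zero 6 mm above home, then press home again.

```bash
python3 - <<'E'
from m import *
a=1.0; o=np.array([-.5,.2,0])
def go(z,r=20): env.move_straight(list(np.array(tp(a,z))+o),q(a),rate=r); env.pause(.15); print(z,end=" "); st()
for z in (84.5,86,88,89.5,91,92.5,90,88,86,84.5,83): go(z,30)
go(82)
E
```

```text
84.5 t39.3 p [484.57 140.53  84.92] F [4.  0.7 5.8] M [ 0.1  -0.49 -0.08] gap 52.24
86 t39.7 p [484.37 140.48  85.99] F [4.2 1.6 2.6] M [ 0.06 -0.69 -0.1 ] gap 52.01
88 t40.1 p [484.23 140.78  88.24] F [2.8 2.1 5.6] M [ 0.35 -0.29 -0.37] gap 52.06
89.5 t40.5 p [484.01 140.75  89.59] F [3.7 2.  4.4] M [ 0.35 -0.44 -0.33] gap 51.80
91 t40.9 p [483.39 140.78  90.47] F [4.1 2.5 0.5] M [ 0.43 -0.7  -0.46] gap 52.13
92.5 t41.3 p [483.22 140.78  91.31] F [ 6.9  2.9 -6. ] M [ 0.48 -0.89 -0.4 ] gap 52.22
90 t41.7 p [483.59 140.77  89.55] F [ 6.   3.3 -0.5] M [ 0.44 -0.7  -0.39] gap 51.89
88 t42.1 p [483.41 140.88  86.87] F [ 7.5  4.6 -8.3] M [ 0.51 -1.17 -0.28] gap 51.91
86 t42.5 p [483.36 140.84  85.61] F [4.  3.6 0. ] M [ 0.38 -0.47 -0.07] gap 51.91
84.5 t42.9 p [483.4  140.82  84.57] F [2.6 3.3 4.8] M [ 0.39 -0.07 -0.07] gap 52.01
83 t43.3 p [483.51 140.87  84.1 ] F [-2.1  2.6 15.4] M [0.39 0.64 0.01] gap 52.16
82 t43.7 p [483.52 140.89  84.03] F [-5.9  1.6 25.7] M [ 0.29  1.39 -0.04] gap 51.93
```

Seal contact ends at about 90.2, 6 mm above the 84.1 stop, so the cell is home and held with about 25 N.

```bash
python3 - <<'E'
from m import *
env.pause(.3); st(); print(env.hand_in())
E
```

```text
t44.0 p [483.51 140.9   84.03] F [-5.7  1.3 25.4] M [ 0.26  1.33 -0.  ] gap 51.85
the job is handed in; nothing more can be done
None
```

The amber cell is keyed over the photometer's port and held fully home with about 25 N; I handed the job in at 44.0 s, and no verdict came back.

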